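Clear the spent cartridge from the counter label printer

TASK

The label cartridge locked in the sloping printer is spent: click its carrier up, take the cartridge out and put it in the wooden tray, then leave the empty carrier locked down again. The carrier is push-push: a push right to the bottom, then letting go, makes it pop up if it was locked and lock if it was up, so feel afterwards that it has stayed down. Do not knock over the grey pen cup.

Things in the scene. Friction and masses are not known exactly. Their poses are not given: they have to be found in the camera images.
- printer: White label printer, a fixed wedge 200 mm deep (x), 140 mm wide (y). Origin: centre of its underside; -x is the low front (50 mm), +x the high back (163 mm). Its top slopes 30 deg; the top's outward normal is (-0.5, 0, 0.866) in its frame. A slot with a black rim runs down along that normal and holds carrier and cartridge side by side.
- mouth (a point): Point of the sloping top at the slot, (0, 0, 107.5 mm) in the printer's frame. The slot (62 x 47 mm) reaches 28 mm down the slope and 34 mm up the slope from it, 23.5 mm to each side. Axes as the printer's, not tilted.
- carrier (a joint): Push-push carrier, m along the slot: 0 up, 0.029 locked down, 0.0385 hard stop. A spring of 4.5 N (up) to 6.5 N (down) lifts it. Each push past 0.037 and release changes its state: from locked it rises to 0 in about 0.5 s, from up it comes to rest locked at 0.029; a shallower push may change nothing. It starts locked.
- carrier_pad (a point): Centre of the orange push pad (22 mm along the slope, 34 mm across) on the carrier, 15 mm up the slope from the mouth point. z out along the top's normal, x up the slope, y across. Carrier up: 32 mm proud of the sloping top; locked: 3 mm proud; hard stop: 6.5 mm below it.
- cartridge: Blue box 28 x 44 x 80 mm, about 0.12 kg, loose in the slot on the carrier's floor, 14 mm down the slope from the mouth point, its top level with the pad: 3 mm proud when locked (too little to grip), 32 mm when up. Grip it across the 44 mm and draw it 50 mm or more along the slot. Origin: centre of lower end; z along the 80 mm, y along the 44 mm (= printer's y).
- cartridge_top (a point): Centre of the cartridge's upper end.
- cartridge_mid (a point): Centre of the cartridge.
- tray: Open light wooden tray, 160 x 140 mm outside, 35 mm high, walls and floor 4 mm, fixed. Origin at the centre of its underside, z up.
- grey_cup: Grey cup with pens, about 76 mm across and 156 mm tall, loose, a bystander. Origin at the centre of its underside, z up.

How it is judged:
By the outcome, as a careful person would: the job done as asked, in the order asked, and still so for the second after the job is handed in, with the robot touching nothing.
It also fails if it takes over 59 s, if anything falls off the work surface, if the arm or the gripper's body presses on something with over 40 N, if the wrist force passes 120 N, or if a joint passes its speed limit or range.

ROBOT

A 6-joint arm with a two-finger parallel gripper is mounted at the origin on a cart in front of the work surface, level with it; the furniture and walls round the work are solid. World frame = base frame: x ahead of the robot, y to its left, z up, the work surface at z = 0. Lengths are in m, angles in rad, forces in N, time in s.
With the tool pointing down it reaches from about 0.425 to 1.125 m from the base axis. Payload 14.9 kg.
Tool frame: the origin (TCP) lies between the finger pads; the fingertips stand 8 mm ahead of it and the grasp point (between the pads) lies 11 mm behind it (robot.tip_reach is the distance from the TCP to the fingertips, in m); z points along the fingers, y is the direction in which the jaws open and shut (so a half turn about z gives the same grasp; the last joint's range is limited). The gripper opens to 91 mm and grips with 3 to 60 N. Pads are 32 mm wide; open, the fingers measure 118 mm over their backs; the gripper's body (76 mm by 178 mm) begins 60 mm behind the grasp point.
Start: joints at [-1.161, 0.379, 1.734, -0, 1.028, -0.033], TCP at [0.3, -0.633, 0.222] pointing down, gripper open.
Joint ranges: [-2.77, 2.77], [-0.74, 2.19], [0, 2.66], [-1.06, 4.2], [0.31, 2.87], [-3.08, 3.08]. Speed limits (rad/s): [1.89, 1.89, 2.39, 3.14, 3.14, 3.14].

INTERFACE

Orientations are given as a rotation vector (axis times angle).
In Python, from rig import robot gives the robot as it stands. The module is installed in compiled form; this text tells all that it offers.
- The arm moves only by the tool jog_arm, never from a script. Its argument "moves" is a list of rows, each a list of 7 numbers: the closure, from 0 (fully open) to 1 (shut), then the shift along the tool's x, y, z in m, then the turn, a rotation vector about the tool's x, y, z in rad. A call has 1 to 12 rows; each row shifts and turns the pose as measured when the row begins, along the tool's axes as they then stand; what a row does not reach is not made up. A row lasts 1/12 s, in which the tool goes at most 41.7 mm and 7.16 degrees, less where a joint would pass 70% of its speed; a pose out of reach is approached as far as the arm can. A call with a gripper value outside its range is refused whole. The fingers move at their own pace and stop on an object; "force" is the grip in N (left out, the last holds). Time passes only in rows, so rows that do not move let the fingers close. It gives the time, the measured TCP pose, the force and the opening at its end, in the units of the state.
- robot.read_state(): the state, without advancing time (a new reading comes with each control period).
- robot.read_camera(name): name is "scene" or "top" or "wrist"; returns (picture, depth): 480x640x3 uint8, blue, green, red; 480x640 float32, m along the optical axis (not along the pixel's ray), 0 where there is no reading.
- robot.camera_model(name): a dict with "fx", "fy", "cx", "cy" (pixels), "extrinsics" (4x4, takes a point from camera to world coordinates). Camera axes: x right, y down, z forward; pixel columns grow to the right and rows downward; lengths in m; the calibration is good to about 2 mm. A picture is of the moment at which its call begins: read the wrist's pose just before it. camera_model takes no time and is no camera call; for the wrist camera it gives the pose at the moment of the call.
- robot.hand_in(): hands the job in, once; it reports no verdict.
Trained networks look in the newest picture that a camera, given by its name, has taken for a name from the list of things; names that differ only in an ending like _2 or _b are one class to them, and where a whole thing is asked for, a point or a joint stands for the part that bears it (a point fixed in the world has none). Each returns a list of dicts, best first, with "score" (0 to 1); they miss things now and then, are a little off and sometimes report something else, mostly with a low value. They report only what shows in the picture. A call takes as long as a camera call.
- robot.boxes_of(camera, thing): "extent" ([centre column, centre row, width, height] in pixels, round what is visible of it).
The state is a dict: "clock": time; "joint_pos": joint angles; "joint_velocities": joint speeds; "joint_efforts": joint torques, N m; "eef_pos": TCP position; "tcp_rot": TCP orientation; "contact_force": force on the tool from outside, world axes, zero at the start; "torque": the same for the moment, N m; "grip_width": finger opening in m.
Only numpy, scipy, OpenCV 4.12 (cv2) and the standard library are available. Lean on these libraries where they do the work, as an engineer would, in place of code of your own. Each camera call takes 0.05 s, during which the arm holds its last target.

## Working session

There is one attempt and no reset: what is moved stays moved. The work goes in short steps, Python scripts to look and compute and a tool call to move; the robot and the scene stay as the last step left them, time stands still between calls to the robot, and variables do not carry over. Pictures are saved under pics/ and viewed, and the job is handed in when it is done.

Besides the shell and the picture viewer there is one more tool, called after "Call:" by a JSON object that holds its "method" and its "body". jog_arm: Moves the arm, as the interface text tells. Its arguments: {"type":"object","properties":{"moves":{"type":"array","items":{"type":"array","items":{"type":"number"}}},"force":{"type":"number"}},"required":["moves"]}

```bash
mkdir -p pics; python3 - <<'E'
from rig import robot
import cv2,numpy as np
s=robot.read_state();print(s)
for n in("scene","top"):
    p,d=robot.read_camera(n);cv2.imwrite(f"pics/{n}0.png",p);np.save(f"{n}0.npy",d)
    m=robot.camera_model(n);print(n,m)
    for t in("printer","cartridge","tray","grey_cup","carrier_pad"):
        print(t,[(b["score"],np.round(b["extent"])) for b in robot.boxes_of(n,t)[:2]])
print(robot.read_state()["clock"])
E
```

```text
{'clock': 0.0, 'joint_pos': array([-1.16126680e+00,  3.79416438e-01,  1.73479198e+00, -6.91869473e-06,
        1.02851766e+00, -3.32849922e-02]), 'joint_velocities': array([-6.94104974e-04,  5.67547569e-04, -6.61176276e-04, -3.46770429e-04,
       -8.99397999e-05,  3.06080005e-04]), 'joint_efforts': array([ 1.36022518e-03, -7.63721466e+01, -4.34363151e+01,  6.50110887e-02,
        4.25352564e-02, -5.67536563e-05]), 'eef_pos': array([ 0.29978196, -0.63211463,  0.2212772 ]), 'tcp_rot': array([-3.06381800e+00, -6.89663579e-01,  3.41976791e-04]), 'contact_force': array([ 0.19730609,  0.13483928, -0.86829091]), 'torque': array([ 0.00863141,  0.01120794, -0.01627962]), 'grip_width': 0.09108810884919578}
scene {'fx': 554.4734362940823, 'fy': 554.4734362940823, 'cx': 320.2903467190736, 'cy': 242.5028496324852, 'extrinsics': array([[-0.91641698, -0.17288488,  0.36095808,  0.28374979],
       [-0.39983965,  0.35592412, -0.84465749,  0.69736084],
       [ 0.01755483, -0.91838382, -0.39530114,  0.48502649],
       [ 0.        ,  0.        ,  0.        ,  1.        ]])}
printer [(0.68, array([390
[... 247 characters left out ...]
263803003, 'fy': 512.8434263803003, 'cx': 320.5797398835462, 'cy': 239.62782225032254, 'extrinsics': array([[ 2.86179414e-05, -9.94933605e-01,  1.00534178e-01,
         5.41321215e-01],
       [-9.99935736e-01, -1.16820555e-03, -1.12764721e-02,
        -3.56583818e-02],
       [ 1.13367856e-02, -1.00527395e-01, -9.94869700e-01,
         1.02321413e+00],
       [ 0.00000000e+00,  0.00000000e+00,  0.00000000e+00,
         1.00000000e+00]])}
printer [(0.97, array([412., 297.,  92., 123.]))]
cartridge [(0.56, array([411., 300.,  22.,  17.]))]
tray [(0.63, array([205., 321.,  82.,  91.]))]
grey_cup [(0.96, array([318., 198.,  38.,  39.]))]
carrier_pad [(0.76, array([414., 289.,  23.,  18.]))]
0.6
```

View pics/scene0.png

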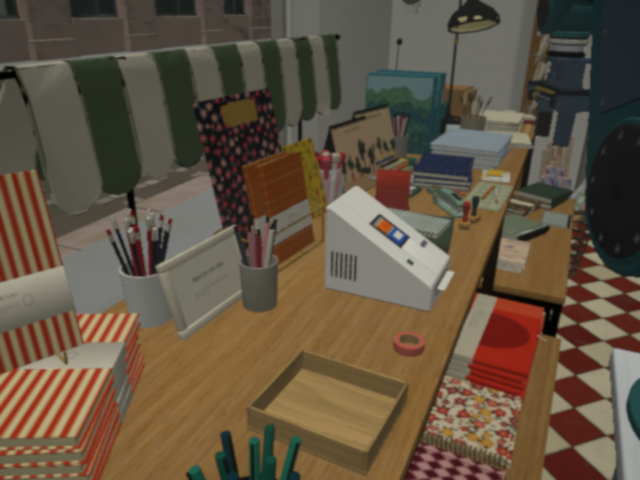

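View pics/top0.png

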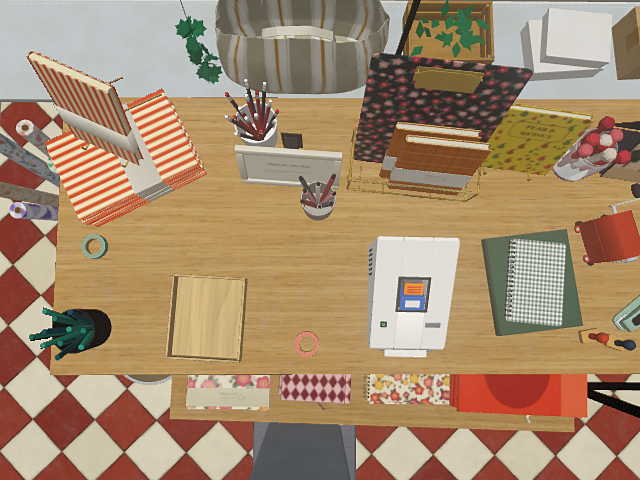

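The top view shows the printer around (412,297) with the orange pad at about (414,287) and the blue cartridge at (411,301). The tray is at (206,318) and the grey cup at (318,198). Next I'll localise them precisely.

```bash
cat > h.py <<'E'
import numpy as np,cv2
from rig import robot
from scipy.spatial.transform import Rotation as R
def cloud(m,d):
    v,u=np.mgrid[0:480,0:640]
    c=np.stack([(u-m["cx"])/m["fx"]*d,(v-m["cy"])/m["fy"]*d,d],-1)
    E=m["extrinsics"];return c@E[:3,:3].T+E[:3,3]
E
python3 - <<'E'
from h import *
for n in("top","scene"):
    m=robot.camera_model(n);d=np.load(n+"0.npy");p=cv2.imread(f"pics/{n}0.png");P=cloud(m,d)
    hsv=cv2.cvtColor(p,cv2.COLOR_BGR2HSV);H,S,V=cv2.split(hsv)
    roi=np.zeros((480,640),bool)
    if n=="top": roi[270:320,390:440]=1
    else: roi[205:255,365:420]=1
    for nm,mk in(("orange",(H<22)&(S>150)&(V>150)&roi),("blue",(H>100)&(H<125)&(S>130)&(V>120)&roi)):
        v,u=np.nonzero(mk);q=P[mk&(d>0)];print(n,nm,len(v),u.mean().round(1),v.mean().round(1),q.mean(0).round(4),(q.max(0)-q.min(0)).round(3))
    if n=="top":
        print("table",np.round([P[350,280],P[250,200],P[360,480]],4))
        W=(S<40)&(V>190)&(P[...,2]>.04)&(P[...,2]<.2)
        roi=np.zeros_like(roi);roi[230:360,362:465]=1
        W&=roi
        q=P[W]
        top=q[(q[:,2]>0.06)&(q[:,2]<0.15)]
        A=np.c_[top[:,:2],np.ones(len(top))]
        for _ in range(5):
            s=np.linalg.lstsq(A,top[:,2],rcond=None)[0];r=np.abs(A@s-top[:,2]);k=r<.004;A=A[k];top=top[k]
        print("slope",s,len(top),"angle",np.degrees(np.arctan(np.hypot(*s[:2]))),"yaw",np.degrees(np.arctan2(s[1],s[0])))
        rect=cv2.minAreaRect(top[:,:2].astype(np.float32));print(rect)
        print(cv2.minAreaRect(q[:,:2].astype(np.float32)))
        t=P[270:366,160:252].reshape(-1,3);rim=t[(t[:,2]>.025)&(t[:,2]<.05)]
        print("tray",cv2.minAreaRect(rim[:,:2].astype(np.float32)),rim.mean(0),len(rim))
        c=P[170:225,290:350].reshape(-1,3);c=c[(c[:,2]>.06)];print("cup",c.min(0),c.max(0),np.median(c,0))
        a=P[230:380:1,:,:].reshape(-1,3); 
        a=P[...,2].copy(); a[P[...,0]>.9]=0;print("obst max z in work",np.round([P[265:370,250:365,2].max(),P[200:370,470:600,2].max(),P[100:195,240:500,2].max()],3))
E
```

```text
top orange 223 413.4 288.4 [ 0.5467 -0.2093  0.1183] [0.019 0.034 0.015]
top blue 146 411.9 302.7 [ 0.5213 -0.2089  0.1037] [0.034 0.042 0.024]
table [[ 4.268e-01  3.250e-02 -2.100e-03]
 [ 6.238e-01  1.938e-01 -1.700e-03]
 [ 4.073e-01 -3.607e-01  1.000e-04]]
slope [ 0.57559845 -0.01055581 -0.20175671] 5545 angle 29.928828970870295 yaw -1.050620972683057
((0.5299893021583557, -0.2093464732170105), (0.1408131718635559, 0.1679401844739914), 88.88125610351562)
((0.5347140431404114, -0.20942458510398865), (0.14084725081920624, 0.19806618988513947), 88.90518188476562)
tray ((0.49204221367836, 0.17293980717658997), (0.14158770442008972, 0.16001641750335693), 86.5904769897461) [0.48793173 0.17706916 0.03365439] 864
cup [ 0.54132121 -0.1005782   0.06002793] [0.77249795 0.00804024 1.02321413] [ 0.72037553 -0.04327023  0.09275222]
obst max z in work [1.023 1.023 1.023]
scene orange 96 384.4 225.8 [ 0.545  -0.2078  0.118 ] [0.017 0.034 0.011]
scene blue 50 395.9 236.2 [ 0.5207 -0.2025  0.1041] [0.022 0.041 0.013]
```

```bash
cat >> h.py <<'E'
Rp=R.from_euler("z",-1.07,degrees=True).as_matrix()
M=np.array([.5345,-.2094,.1075])
u=Rp@[np.sqrt(.75),0,.5]; n=Rp@[-.5,0,np.sqrt(.75)]; yp=Rp@[0,1,0]
def frame(y,z): return np.c_[np.cross(y,z),y,z]
RP=[frame(s*u,-n) for s in(1,-1)]; RG=[frame(s*yp,-n) for s in(1,-1)]
def plan(Rt,tip,clos=1,tipreach=None,mm=40,deg=7.0):
    "tip = fingertip target point"
    s=robot.read_state();p=s["eef_pos"];R0=R.from_rotvec(s["tcp_rot"])
    t=tip-Rt[:,2]*robot.tip_reach
    rv=(R0.inv()*R.from_matrix(Rt)).as_rotvec();dl=t-p
    N=max(1,int(np.ceil(max(np.linalg.norm(dl)/(mm/1e3),np.degrees(np.linalg.norm(rv))/deg))))
    print("t",round(s["clock"],2),"N",N,"dist",np.linalg.norm(dl).round(4),"ang",np.degrees(np.linalg.norm(rv)).round(2))
    print("tool z",R0.as_matrix()[:,2].round(3),"force",s["contact_force"].round(1),"j",s["joint_pos"].round(2))
    rows=[]
    for k in range(N):
        Rk=R0*R.from_rotvec(rv*k/N)
        rows.append([clos]+(Rk.inv().apply(dl/N)).round(4).tolist()+(rv/N).round(3).tolist())
    for r in rows:print([float(x) for x in r],end=",\n")
E
python3 - <<'E'
from h import *
m=robot.camera_model("top");P=cloud(m,np.load("top0.npy"));P=P[P[...,2]<.9]
for x0 in np.arange(.25,.9,.1):
    print(round(x0,2),[round(float(P[(P[:,0]>=x0)&(P[:,0]<x0+.1)&(P[:,1]>=y0)&(P[:,1]<y0+.1)][:,2].max(initial=-9)),2) for y0 in np.arange(-.7,.3,.1)])
s=robot.read_state();print(R.from_rotvec(s["tcp_rot"]).as_matrix().round(2),robot.tip_reach)
for Rt in RP+RG: plan(Rt,M+.017*u+.10*n)
E
```

```text
0.25 [-0.22, -0.22, -0.22, -0.22, -0.28, -0.26, -0.27, -0.27, -0.29, -0.29]
0.35 [0.07, 0.06, 0.01, 0.01, 0.06, 0.06, 0.02, 0.02, 0.04, 0.04]
0.45 [0.06, 0.07, 0.05, 0.04, 0.12, 0.12, 0.02, 0.04, 0.04, 0.04]
0.55 [0.11, 0.11, 0.05, 0.03, 0.16, 0.17, 0.01, 0.04, 0.04, 0.04]
0.65 [0.11, 0.11, 0.03, 0.1, 0.09, 0.09, 0.16, 0.01, 0.01, 0.09]
0.75 [0.13, 0.19, 0.19, 0.3, 0.31, 0.24, 0.13, 0.19, 0.18, 0.31]
0.85 [0.12, 0.14, 0.19, 0.33, 0.33, 0.33, 0.01, 0.19, 0.17, 0.3]
[[ 0.9   0.43  0.  ]
 [ 0.43 -0.9  -0.  ]
 [ 0.    0.   -1.  ]] 0.008
t 0.6 N 12 dist 0.4668 ang 69.61
tool z [ 0. -0. -1.] force [ 0.5  0.5 -0.2] j [-1.16  0.38  1.73  0.    1.03 -0.03]
[1.0, 0.0298, -0.0249, 0.001, -0.039, 0.024, -0.09],
[1.0, 0.0319, -0.0222, 0.0009, -0.039, 0.024, -0.09],
[1.0, 0.0338, -0.0193, 0.0008, -0.039, 0.024, -0.09],
[1.0, 0.0354, -0.0162, 0.001, -0.039, 0.024, -0.09],
[1.0, 0.0367, -0.013, 0.0013, -0.039, 0.024, -0.09],
[1.0, 0.0376, -0.0097, 0.0018, -0.039, 0.024, -0.09],
[1.0, 0.0383, -0.0063, 0.0024, -0.039, 0.024, -0.09],
[1.0, 0.0387, -0.0029, 0.0031, -0.039, 0.024, -0.09],
[1.0, 0.0387, 0
[... 2641 characters left out ...]
0. -1.] force [ 0.5  0.5 -0.2] j [-1.16  0.38  1.73  0.    1.03 -0.03]
[1.0, 0.0298, -0.0249, 0.001, -0.01, 0.043, 0.038],
[1.0, 0.0288, -0.0261, 0.002, -0.01, 0.043, 0.038],
[1.0, 0.0277, -0.0271, 0.003, -0.01, 0.043, 0.038],
[1.0, 0.0265, -0.0282, 0.0039, -0.01, 0.043, 0.038],
[1.0, 0.0253, -0.0292, 0.0047, -0.01, 0.043, 0.038],
[1.0, 0.0239, -0.0302, 0.0054, -0.01, 0.043, 0.038],
[1.0, 0.0225, -0.0311, 0.0061, -0.01, 0.043, 0.038],
[1.0, 0.0211, -0.032, 0.0067, -0.01, 0.043, 0.038],
[1.0, 0.0195, -0.0328, 0.0073, -0.01, 0.043, 0.038],
[1.0, 0.018, -0.0336, 0.0078, -0.01, 0.043, 0.038],
[1.0, 0.0164, -0.0343, 0.0081, -0.01, 0.043, 0.038],
[1.0, 0.0147, -0.035, 0.0085, -0.01, 0.043, 0.038],
```

Call:
{"method": "jog_arm", "body": {"moves": [[1,0.03,-0.025,0.001,-0.039,0.024,-0.09],[1,0.032,-0.022,0.001,-0.039,0.024,-0.09],[1,0.034,-0.019,0.001,-0.039,0.024,-0.09],[1,0.0355,-0.016,0.001,-0.039,0.024,-0.09],[1,0.037,-0.013,0.001,-0.039,0.024,-0.09],[1,0.0375,-0.01,0.002,-0.039,0.024,-0.09],[1,0.038,-0.006,0.002,-0.039,0.024,-0.09],[1,0.0385,-0.003,0.003,-0.039,0.024,-0.09],[1,0.0385,0,0.004,-0.039,0.024,-0.09],[1,0.0385,0.004,0.005,-0.039,0.024,-0.09],[1,0.038,0.007,0.006,-0.039,0.024,-0.09],[1,0.037,0.01,0.007,-0.039,0.024,-0.09]]}}

```text
clock: 1.6
eef_pos: [0.4937, -0.1948, 0.2092]
tcp_rot: [1.886, 1.927, 0.515]
contact_force: [1.3, -0.0, -0.0]
grip_width: 0.0142
```

```bash
python3 - <<'E'
from h import *
plan(RP[0],M+.017*u+.07*n)
E
```

```text
t 1.6 N 1 dist 0.0337 ang 2.69
tool z [ 0.519 -0.012 -0.855] force [ 1.3 -0.  -0. ] j [-0.55 -0.02  2.33  0.67  0.43 -1.12]
[1.0, -0.0138, 0.0005, 0.0307, 0.022, 0.003, 0.041],
```

Call:
{"method": "jog_arm", "body": {"moves": [[1,-0.014,0.0005,0.031,0.022,0.003,0.041],[1,0,0,0,0,0,0],[1,0,0,0,0,0,0]]}}

```text
clock: 1.85
eef_pos: [0.5115, -0.2022, 0.1815]
tcp_rot: [1.932, 1.92, 0.515]
contact_force: [0.4, 0.3, 0.2]
grip_width: 0.0006
```

```bash
python3 - <<'E'
from h import *
plan(RP[0],M+.017*u+.010*n)
p,d=robot.read_camera("wrist");cv2.imwrite("pics/w1.png",p)
E
```

```text
t 1.85 N 2 dist 0.058 ang 0.72
tool z [ 0.5   -0.003 -0.866] force [0.4 0.3 0.2] j [-0.54  0.07  2.3   0.71  0.4  -1.14]
[1.0, -0.0036, -0.0, 0.0288, 0.0, -0.003, 0.005],
[1.0, -0.0035, 0.0, 0.0288, 0.0, -0.003, 0.005],
```

View pics/w1.png

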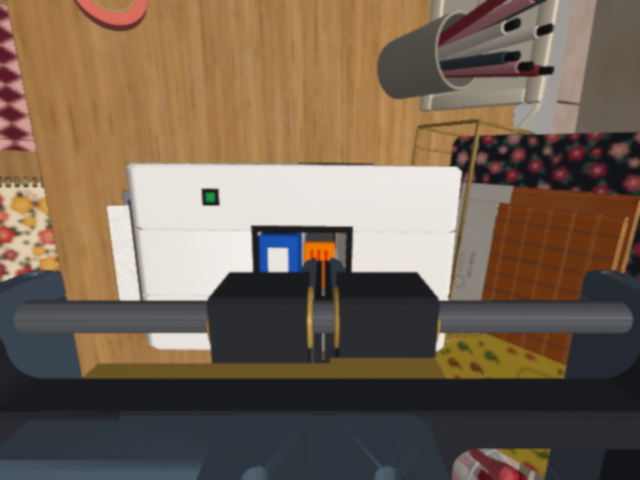

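The wrist view shows the shut fingertips in line with the orange pad (320,255), and the blue cartridge to its left (280,255). I'll descend to just above the pad.

Call:
{"method": "jog_arm", "body": {"moves": [[1,-0.004,0,0.029,0,-0.003,0.005],[1,-0.0035,0,0.026,0,-0.003,0.005],[1,0,0,0,0,0,0]]}}

```text
clock: 2.15
eef_pos: [0.5402, -0.2131, 0.1373]
tcp_rot: [1.939, 1.899, 0.511]
contact_force: [-0.5, -0.1, -0.4]
grip_width: 0.001
```

```bash
python3 - <<'E'
from h import *
plan(RP[0],M+.016*u-.0065*n)
E
```

```text
t 2.15 N 1 dist 0.0221 ang 0.48
tool z [ 0.506 -0.015 -0.863] force [-0.5 -0.1 -0.4] j [-0.52  0.2   2.26  0.88  0.32 -1.3 ]
[1.0, 0.0037, -0.004, 0.0214, 0.007, 0.005, -0.0],
```

Joint 5 is at 0.32, close to its 0.31 limit. I'll tilt the tool about 5° sideways to get margin and then push.

```bash
cat >> h.py <<'E'
RPt=RP[0]@R.from_rotvec([0,.09,0]).as_matrix()
E
python3 - <<'E'
from h import *
plan(RPt,M+.016*u+.010*n)
E
```

```text
t 2.15 N 1 dist 0.0069 ang 5.47
tool z [ 0.506 -0.015 -0.863] force [-0.5 -0.1 -0.4] j [-0.52  0.2   2.26  0.88  0.32 -1.3 ]
[1.0, 0.0029, -0.0039, 0.0049, 0.007, 0.095, -0.0],
```

Call:
{"method": "jog_arm", "body": {"moves": [[1,0.003,-0.004,0.003,0.007,0.095,0],[1,0,0,0,0,0,0]]}}

```text
clock: 2.32
eef_pos: [0.5378, -0.2102, 0.1344]
tcp_rot: [1.95, 1.963, 0.611]
contact_force: [-0.1, 0.2, -0.2]
grip_width: 0.0005
```

```bash
python3 - <<'E'
from h import *
plan(RPt,M+.016*u-.0065*n)
E
```

```text
t 2.32 N 1 dist 0.0202 ang 0.16
tool z [ 0.5    0.083 -0.862] force [-0.1  0.2 -0.2] j [-0.57  0.22  2.24  0.94  0.43 -1.39]
[1.0, -0.0019, -0.0004, 0.0201, 0.0, -0.003, 0.0],
```

Call:
{"method": "jog_arm", "body": {"moves": [[1,-0.002,0,0.008,0,-0.003,0],[1,0,0,0.006,0,0,0],[1,0,0,0.003,0,0,0],[1,0,0,0,0,0,0]]}}

```text
clock: 2.65
eef_pos: [0.5459, -0.2132, 0.1225]
tcp_rot: [1.949, 1.952, 0.6]
contact_force: [-3.5, 0.2, 2.5]
grip_width: 0.0005
```

```bash
python3 - <<'E'
from h import *
plan(RPt,M+.016*u-.0065*n)
E
```

```text
t 2.65 N 1 dist 0.0066 ang 0.65
tool z [ 0.503  0.07  -0.862] force [-3.5  0.2  2.5] j [-0.56  0.26  2.23  0.98  0.4  -1.43]
[1.0, 0.0024, -0.0015, 0.006, 0.004, 0.011, -0.001],
```

Call:
{"method": "jog_arm", "body": {"moves": [[1,0,0,0.004,0,0,0],[1,0,0,0.003,0,0,0],[1,0,0,0.002,0,0,0]]}}

```text
clock: 2.9
eef_pos: [0.5501, -0.2136, 0.1178]
tcp_rot: [1.944, 1.947, 0.595]
contact_force: [-67.3, 1.5, 78.4]
grip_width: 0.0005
```

```bash
python3 - <<'E'
from h import *
plan(RPt,M+.016*u-.0065*n)
E
```

```text
t 2.9 N 1 dist 0.0042 ang 1.05
tool z [ 0.506  0.064 -0.86 ] force [-67.3   1.5  78.4] j [-0.55  0.27  2.23  1.01  0.39 -1.46]
[1.0, 0.0032, -0.0027, -0.0002, 0.007, 0.017, 0.001],
```

The carrier is on its hard stop: the model depth is reached and the force spiked to about 100 N, so later pushes must be gentler. I'll retract now.

Call:
{"method": "jog_arm", "body": {"moves": [[1,0,0,-0.008,0,0,0],[1,0,0,-0.03,0,0,0],[1,0,0,-0.035,0,0,0],[1,0,0,-0.035,0,0,0],[0,0,0,0,0,0,0],[0,0,0,0,0,0,0]]}}

```text
clock: 3.4
eef_pos: [0.4927, -0.2198, 0.2161]
tcp_rot: [1.942, 1.945, 0.587]
contact_force: [-1.1, 0.6, -0.8]
grip_width: 0.0113
```

```bash
python3 - <<'E'
from h import *
plan(RG[1],M-.014*u+.085*n,clos=0)
p,d=robot.read_camera("wrist");cv2.imwrite("pics/w2.png",p)
p,d=robot.read_camera("scene");cv2.imwrite("pics/s2.png",cv2.resize(p[180:310,300:460],None,fx=4,fy=4))
E
```

```text
t 3.4 N 13 dist 0.0405 ang 90.21
tool z [ 0.506  0.057 -0.861] force [-1.1  0.6 -0.8] j [-0.63  0.    2.28  0.71  0.56 -1.19]
[0.0, 0.0008, -0.0025, 0.0017, -0.004, -0.004, 0.121],
[0.0, 0.0005, -0.0026, 0.0017, -0.004, -0.004, 0.121],
[0.0, 0.0001, -0.0026, 0.0017, -0.004, -0.004, 0.121],
[0.0, -0.0002, -0.0026, 0.0017, -0.004, -0.004, 0.121],
[0.0, -0.0005, -0.0026, 0.0017, -0.004, -0.004, 0.121],
[0.0, -0.0008, -0.0025, 0.0017, -0.004, -0.004, 0.121],
[0.0, -0.0011, -0.0024, 0.0017, -0.004, -0.004, 0.121],
[0.0, -0.0013, -0.0023, 0.0017, -0.004, -0.004, 0.121],
[0.0, -0.0016, -0.0021, 0.0017, -0.004, -0.004, 0.121],
[0.0, -0.0018, -0.0019, 0.0017, -0.004, -0.004, 0.121],
[0.0, -0.002, -0.0017, 0.0017, -0.004, -0.004, 0.121],
[0.0, -0.0022, -0.0014, 0.0017, -0.004, -0.004, 0.121],
[0.0, -0.0024, -0.0011, 0.0017, -0.004, -0.004, 0.121],
```

View pics/s2.png

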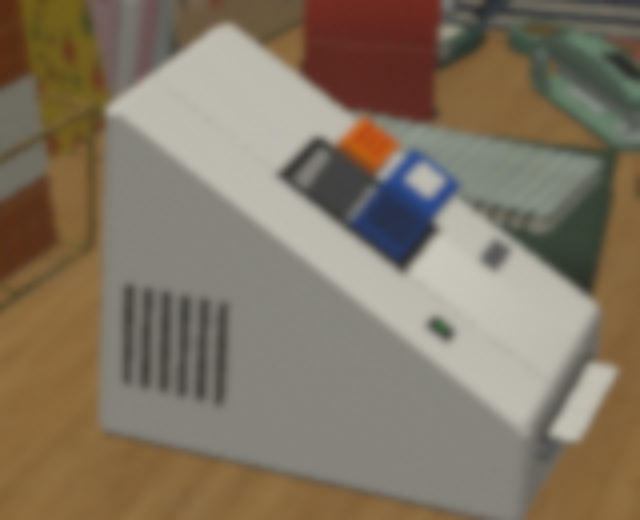

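View pics/w2.png

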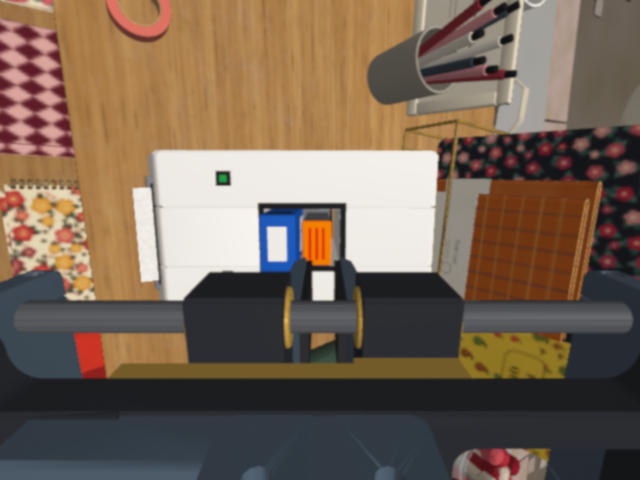

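The carrier and cartridge are up, with the blue cartridge proud at (400,200) and the orange pad at (365,145) in the enlarged crop. I'll turn to the grasp pose.

Call:
{"method": "jog_arm", "body": {"moves": [[0,0.001,-0.0025,0.0005,-0.004,-0.004,0.121],[0,0.0005,-0.0025,0.0005,-0.004,-0.004,0.121],[0,0,-0.0025,0.0005,-0.004,-0.004,0.121],[0,0,-0.0025,0.0005,-0.004,-0.004,0.121],[0,-0.0005,-0.0025,0.001,-0.004,-0.004,0.121],[0,-0.001,-0.0025,0.001,-0.004,-0.004,0.121],[0,-0.001,-0.0025,0.001,-0.004,-0.004,0.121],[0,-0.0015,-0.002,0.001,-0.004,-0.004,0.121],[0,-0.0015,-0.002,0.001,-0.004,-0.004,0.121],[0,-0.002,-0.002,0.001,-0.004,-0.004,0.121],[0,-0.002,-0.0015,0.001,-0.004,-0.004,0.121],[0,-0.002,-0.0015,0.001,-0.004,-0.004,0.121]]}}

```text
clock: 4.5
eef_pos: [0.4729, -0.2032, 0.1746]
tcp_rot: [3.027, 0.096, 0.796]
contact_force: [0.2, 0.0, 0.4]
grip_width: 0.0908
```

```bash
python3 - <<'E'
from h import *
plan(RG[1],M-.014*u+.06*n,clos=0)
E
```

```text
t 4.5 N 1 dist 0.0224 ang 4.59
tool z [ 0.492  0.006 -0.871] force [0.2 0.  0.4] j [-0.59  0.03  2.36  0.74  0.43  0.28]
[0.0, 0.0057, 0.0058, 0.0209, -0.016, 0.009, 0.078],
```

Call:
{"method": "jog_arm", "body": {"moves": [[0,0.006,0.006,0.015,-0.016,0.009,0.078],[0,0,0,0,0,0,0]]}}

```text
clock: 4.67
eef_pos: [0.4856, -0.2076, 0.1615]
tcp_rot: [3.034, -0.045, 0.807]
contact_force: [-0.6, -0.0, -0.7]
grip_width: 0.0913
```

```bash
python3 - <<'E'
from h import *
plan(RG[1],M-.014*u+.005*n,clos=0)
p,d=robot.read_camera("wrist");cv2.imwrite("pics/w3.png",p)
E
```

```text
t 4.67 N 2 dist 0.0583 ang 0.67
tool z [ 0.497 -0.009 -0.868] force [-0.6 -0.  -0.7] j [-0.58  0.07  2.34  0.79  0.38  0.33]
[0.0, 0.0008, 0.0005, 0.0291, -0.0, 0.002, -0.006],
[0.0, 0.0007, 0.0005, 0.0291, -0.0, 0.002, -0.006],
```

View pics/w3.png

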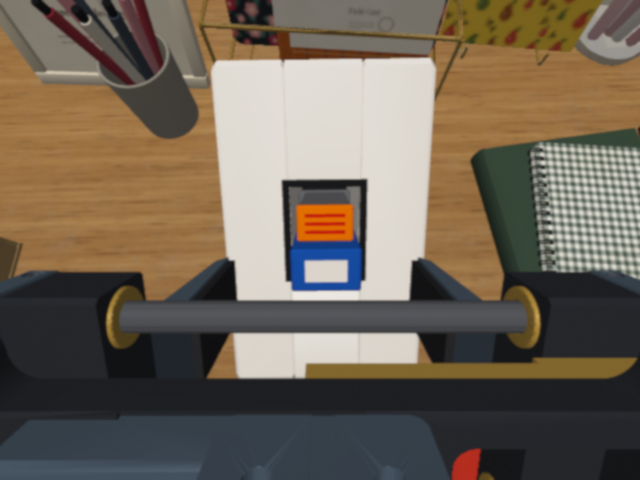

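The cartridge is centred between the open jaws at (326,265). I'll pitch 7° towards vertical to keep joint 5 off its limit, then descend.

```bash
cat >> h.py <<'E'
RGt=RG[1]@R.from_rotvec([0,-.12,0]).as_matrix()
E
python3 - <<'E'
from h import *
plan(RGt,M-.014*u+.007*n,clos=0)
E
```

```text
t 4.72 N 2 dist 0.057 ang 6.62
tool z [ 0.496 -0.007 -0.868] force [-1.3  0.  -0.9] j [-0.58  0.07  2.34  0.79  0.38  0.32]
[0.0, 0.0016, 0.0008, 0.0285, -0.001, -0.058, -0.003],
[0.0, 0.0032, 0.0008, 0.0283, -0.001, -0.058, -0.003],
```

Call:
{"method": "jog_arm", "body": {"moves": [[0,0.0015,0.001,0.028,0,-0.058,-0.003],[0,0.003,0.001,0.022,0,-0.058,-0.003],[0,0,0,0,0,0,0]]}}

```text
clock: 4.97
eef_pos: [0.5122, -0.2088, 0.118]
tcp_rot: [3.077, -0.012, 0.618]
contact_force: [1.1, 1.0, 0.9]
grip_width: 0.0913
```

```bash
python3 - <<'E'
from h import *
plan(RGt,M-.014*u+.007*n,clos=0)
E
```

```text
t 4.97 N 1 dist 0.0054 ang 0.76
tool z [ 0.386 -0.004 -0.923] force [1.1 1.  0.9] j [-0.52  0.21  2.26  0.54  0.37  0.58]
[0.0, 0.0017, 0.0002, 0.0051, -0.003, 0.007, 0.011],
```

Call:
{"method": "jog_arm", "body": {"moves": [[0,0.0015,0,0.005,0,0.007,0.011],[0,0,0,0,0,0,0],[0.6,0,0,0,0,0,0],[1,0,0,0,0,0,0],[1,0,0,0,0,0,0],[1,0,0,0,0,0,0],[1,0,0,0,0,0,0],[1,0,0,0,0,0,0]], "force": 25}}

```text
clock: 5.63
eef_pos: [0.5133, -0.2077, 0.1143]
tcp_rot: [-3.077, 0.018, -0.631]
contact_force: [-0.9, 0.1, -0.1]
grip_width: 0.054
```

```bash
python3 - <<'E'
from h import *
plan(RGt,M-.014*u+.087*n,clos=1)
E
```

```text
t 5.63 N 2 dist 0.0785 ang 0.47
tool z [ 0.394 -0.002 -0.919] force [-0.9  0.1 -0.1] j [-0.52  0.22  2.26  0.58  0.36  0.55]
[1.0, -0.0037, 0.0004, -0.0391, -0.003, -0.0, 0.003],
[1.0, -0.0037, 0.0006, -0.0391, -0.003, -0.0, 0.003],
```

Still closing at 54 mm, so I'll wait.

Call:
{"method": "jog_arm", "body": {"moves": [[1,0,0,0,0,0,0],[1,0,0,0,0,0,0],[1,0,0,0,0,0,0],[1,0,0,0,0,0,0]]}}

```text
clock: 5.97
eef_pos: [0.5133, -0.2078, 0.1147]
tcp_rot: [3.077, -0.018, 0.632]
contact_force: [0.4, -0.8, -0.7]
grip_width: 0.0441
```

```bash
python3 - <<'E'
from h import *
plan(RGt,M-.014*u+.087*n,clos=1)
E
```

```text
t 5.97 N 2 dist 0.0781 ang 0.46
tool z [ 0.394 -0.002 -0.919] force [ 0.4 -0.8 -0.7] j [-0.52  0.22  2.26  0.58  0.36  0.55]
[1.0, -0.0037, 0.0004, -0.0389, -0.002, -0.001, 0.003],
[1.0, -0.0038, 0.0005, -0.0389, -0.002, -0.001, 0.003],
```

Call:
{"method": "jog_arm", "body": {"moves": [[1,-0.001,0,-0.01,0,0,0],[1,-0.0015,0,-0.014,0,0,0],[1,-0.0015,0,-0.014,0,0,0],[1,-0.0015,0,-0.014,0,0,0]]}}

```text
clock: 6.3
eef_pos: [0.4861, -0.2071, 0.1608]
tcp_rot: [-3.077, 0.018, -0.626]
contact_force: [0.6, 0.4, -1.2]
grip_width: 0.0442
```

```bash
python3 - <<'E'
from h import *
plan(RGt,M-.014*u+.100*n,clos=1)
E
```

```text
t 6.3 N 1 dist 0.0376 ang 0.51
tool z [ 0.391 -0.001 -0.92 ] force [ 0.6  0.4 -1.2] j [-0.55  0.09  2.29  0.48  0.46  0.64]
[1.0, -0.0023, 0.0011, -0.0375, -0.006, 0.002, 0.006],
```

Call:
{"method": "jog_arm", "body": {"moves": [[1,-0.0015,0.0005,-0.02,-0.003,0,0],[1,-0.0015,0.0005,-0.025,-0.003,0,0],[1,0,0,-0.025,0,0,0],[1,0,0,0,0,0,0]]}}

```text
clock: 6.63
eef_pos: [0.4518, -0.2074, 0.229]
tcp_rot: [3.073, -0.02, 0.621]
contact_force: [1.1, -0.6, -0.3]
grip_width: 0.0439
```

```bash
python3 - <<'E'
from h import *
p,d=robot.read_camera("scene");cv2.imwrite("pics/s3.png",p)
# tray target: box vertical along its z. gripped with tool 6.5deg off: make tool tilt = box offset
T=np.array([.4915,.173,0])
print(robot.read_state()["eef_pos"])
y=np.array([0,-1,0.]);Rt=frame(y,np.array([0,0,-1.]))@R.from_rotvec([0,-.115,0]).as_matrix()
plan(Rt,T+[0,0,.17])
E
```

```text
[ 0.45183634 -0.20721108  0.22739321]
t 6.68 N 10 dist 0.3856 ang 29.42
tool z [ 0.388 -0.008 -0.922] force [ 1.3 -0.9 -1.6] j [-0.59 -0.09  2.31  0.37  0.61  0.73]
[1.0, 0.0014, -0.0381, 0.0058, 0.001, -0.051, -0.001],
[1.0, 0.0017, -0.0381, 0.0058, 0.001, -0.051, -0.001],
[1.0, 0.0021, -0.0381, 0.0057, 0.001, -0.051, -0.001],
[1.0, 0.0024, -0.0381, 0.0056, 0.001, -0.051, -0.001],
[1.0, 0.0028, -0.0381, 0.0055, 0.001, -0.051, -0.001],
[1.0, 0.0031, -0.0381, 0.0053, 0.001, -0.051, -0.001],
[1.0, 0.0034, -0.0381, 0.0052, 0.001, -0.051, -0.001],
[1.0, 0.0037, -0.038, 0.005, 0.001, -0.051, -0.001],
[1.0, 0.004, -0.038, 0.0049, 0.001, -0.051, -0.001],
[1.0, 0.0043, -0.038, 0.0047, 0.001, -0.051, -0.001],
```

View pics/s3.png

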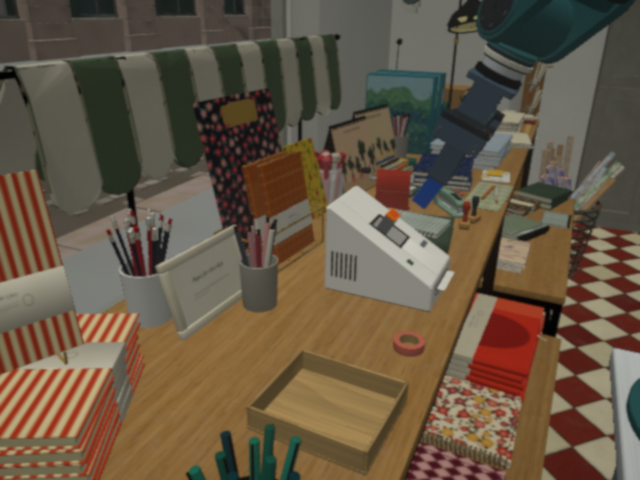

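The cartridge is out and held, visible at (428,190), and the carrier stays up at (393,215). Now I'll move over the tray.

Call:
{"method": "jog_arm", "body": {"moves": [[1,0.0015,-0.038,0.003,0.001,-0.051,-0.001],[1,0.0015,-0.038,0.003,0.001,-0.051,-0.001],[1,0.002,-0.038,0.003,0.001,-0.051,-0.001],[1,0.0025,-0.038,0.004,0.001,-0.051,-0.001],[1,0.003,-0.038,0.005,0.001,-0.051,-0.001],[1,0.003,-0.038,0.005,0.001,-0.051,-0.001],[1,0.0035,-0.038,0.005,0.001,-0.051,-0.001],[1,0.0035,-0.038,0.005,0.001,-0.051,-0.001],[1,0.004,-0.038,0.005,0.001,-0.051,-0.001],[1,0.004,-0.038,0.005,0.001,-0.051,-0.001]]}}

```text
clock: 7.52
eef_pos: [0.4863, 0.1815, 0.1798]
tcp_rot: [3.127, -0.02, -0.208]
contact_force: [0.5, -0.7, -1.0]
grip_width: 0.0443
```

```bash
cat >> h.py <<'E'
T=np.array([.4915,.173,0])
RT=frame(np.array([0,-1,0.]),np.array([0,0,-1.]))@R.from_rotvec([0,-.12,0]).as_matrix()
E
python3 - <<'E'
from h import *
plan(RT,T+[0,0,.12])
E
```

```text
t 7.52 N 2 dist 0.0529 ang 1.13
tool z [-0.133 -0.006 -0.991] force [ 0.5 -0.7 -1. ] j [0.3  0.21 2.06 0.04 1.01 1.86]
[1.0, 0.0065, 0.004, 0.0253, 0.003, 0.007, -0.007],
[1.0, 0.0064, 0.0041, 0.0253, 0.003, 0.007, -0.007],
```

Call:
{"method": "jog_arm", "body": {"moves": [[1,0.0065,0.004,0.025,0.003,0.007,-0.007],[1,0.006,0.004,0.025,0.003,0.007,-0.007],[1,0,0,0,0,0,0]]}}

```text
clock: 7.77
eef_pos: [0.4928, 0.1814, 0.1233]
tcp_rot: [3.135, 0.015, -0.194]
contact_force: [-1.9, -0.2, -0.9]
grip_width: 0.044
```

```bash
python3 - <<'E'
from h import *
plan(RT,T+[0,0,.065])
p,d=robot.read_camera("scene");cv2.imwrite("pics/s4.png",p)
E
```

```text
t 7.77 N 2 dist 0.0511 ang 0.59
tool z [-0.123 -0.001 -0.992] force [-1.9 -0.2 -0.9] j [0.29 0.3  2.07 0.04 0.89 1.82]
[1.0, 0.0029, 0.0042, 0.025, 0.001, 0.002, 0.005],
[1.0, 0.0029, 0.0042, 0.025, 0.001, 0.002, 0.005],
```

View pics/s4.png

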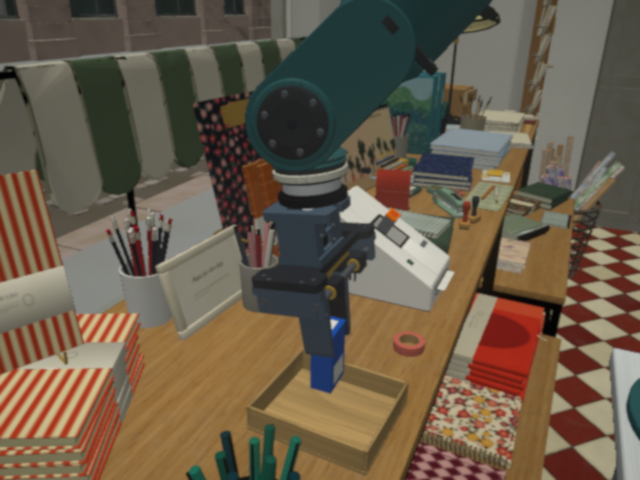

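The cartridge hangs above the tray centre at (328,370) and looks roughly upright. I'll lower it.

Call:
{"method": "jog_arm", "body": {"moves": [[1,0.003,0.004,0.025,0.001,0.002,0.005],[1,0.003,0.004,0.02,0.001,0.002,0.005],[1,0,0,0,0,0,0]]}}

```text
clock: 8.07
eef_pos: [0.4946, 0.1733, 0.0809]
tcp_rot: [-3.135, 0.005, 0.185]
contact_force: [-0.8, -0.2, -2.6]
grip_width: 0.0439
```

Call:
{"method": "jog_arm", "body": {"moves": [[1,0,0,0.003,0,0,0],[1,0,0,0.002,0,0,0]]}}

```text
clock: 8.23
eef_pos: [0.4945, 0.1731, 0.0779]
tcp_rot: [-3.135, 0.007, 0.184]
contact_force: [0.2, 0.4, -1.6]
grip_width: 0.0442
```

Call:
{"method": "jog_arm", "body": {"moves": [[1,0,0,0.0025,0,0,0],[1,0,0,0.0025,0,0,0]]}}

```text
clock: 8.4
eef_pos: [0.4951, 0.1734, 0.0751]
tcp_rot: [-3.134, 0.007, 0.18]
contact_force: [-0.5, -0.1, -2.3]
grip_width: 0.0441
```

Call:
{"method": "jog_arm", "body": {"moves": [[1,0,0,0.0025,0,0,0],[1,0,0,0.001,0,0,0]]}}

```text
clock: 8.57
eef_pos: [0.4954, 0.1737, 0.0726]
tcp_rot: [-3.134, 0.007, 0.177]
contact_force: [-0.6, 0.0, -1.7]
grip_width: 0.0441
```

```bash
python3 - <<'E'
from h import *
p,d=robot.read_camera("scene");cv2.imwrite("pics/s5.png",cv2.resize(p[290:450,240:420],None,fx=4,fy=3.7))
E
```

```text
(no output)
```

View pics/s5.png

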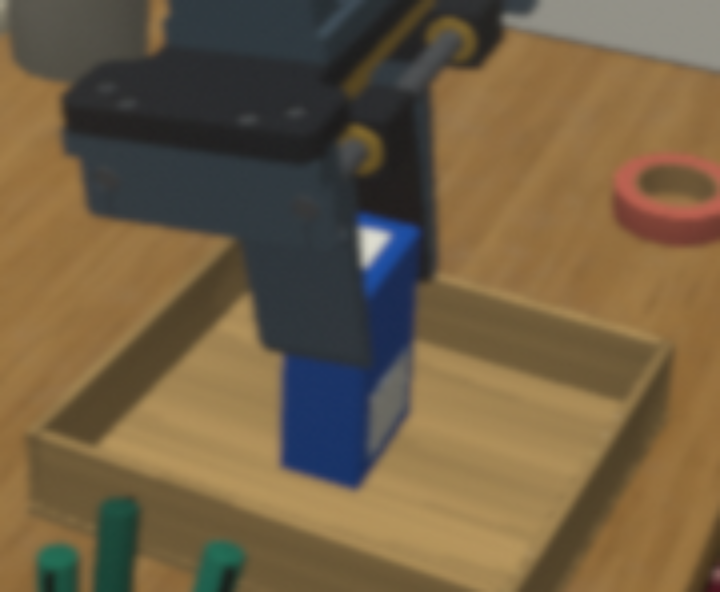

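Call:
{"method": "jog_arm", "body": {"moves": [[1,0,0,0.0025,0,0,0],[1,0,0,0.001,0,0,0]]}}

```text
clock: 8.78
eef_pos: [0.4953, 0.1739, 0.0693]
tcp_rot: [-3.134, 0.007, 0.176]
contact_force: [0.3, -0.4, -2.0]
grip_width: 0.044
```

The box is upright over the tray floor, with its lower corner at (360,485) in the crop. I'll continue in small steps until I feel the floor.

Call:
{"method": "jog_arm", "body": {"moves": [[1,0,0,0.0015,0,0,0]]}}

```text
clock: 8.87
eef_pos: [0.4953, 0.1739, 0.0679]
tcp_rot: [-3.134, 0.007, 0.175]
contact_force: [2.1, -9.5, 21.7]
grip_width: 0.0438
```

Call:
{"method": "jog_arm", "body": {"moves": [[1,0,0,0.0015,0,0,0]]}}

```text
clock: 8.95
eef_pos: [0.4962, 0.1737, 0.0673]
tcp_rot: [-3.134, 0.005, 0.173]
contact_force: [0.3, -11.9, 28.5]
grip_width: 0.0442
```

Call:
{"method": "jog_arm", "body": {"moves": [[1,0,0,0.001,0,0,0]]}}

```text
clock: 9.03
eef_pos: [0.4967, 0.1735, 0.0671]
tcp_rot: [-3.135, 0.005, 0.172]
contact_force: [-5.0, -3.4, 20.9]
grip_width: 0.0437
```

Contact. Back off a touch and open slowly.

Call:
{"method": "jog_arm", "body": {"moves": [[1,0,0,-0.001,0,0,0],[0.45,0,0,0,0,0,0],[0.4,0,0,0,0,0,0],[0.3,0,0,0,0,0,0],[0.2,0,0,0,0,0,0],[0.1,0,0,0,0,0,0],[0,0,0,0,0,0,0],[0,0,0,0,0,0,0]]}}

```text
clock: 9.7
eef_pos: [0.497, 0.1736, 0.068]
tcp_rot: [-3.135, 0.005, 0.172]
contact_force: [-1.2, 0.4, 0.8]
grip_width: 0.0849
```

```bash
python3 - <<'E'
from h import *
p,d=robot.read_camera("scene");cv2.imwrite("pics/s6.png",cv2.resize(p[290:450,240:420],None,fx=4,fy=3.7))
print(robot.read_state()["grip_width"])
E
```

```text
0.0892340454161526
```

View pics/s6.png

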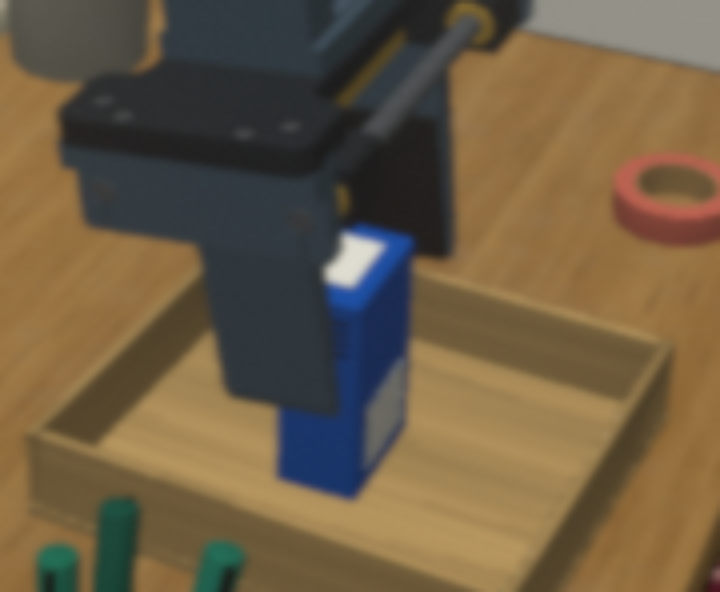

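The cartridge stands upright in the tray. I'll lift straight up.

Call:
{"method": "jog_arm", "body": {"moves": [[0,-0.001,0,-0.015,0,0,0],[0,-0.0025,0,-0.03,0,0,0],[0,-0.003,0,-0.035,0,0,0],[0,-0.003,0,-0.035,0,0,0],[0.5,-0.003,0,-0.03,0,0,0],[1,0,0,0,0,0,0]]}}

```text
clock: 10.25
eef_pos: [0.4988, 0.1728, 0.2175]
tcp_rot: [-3.136, 0.005, 0.182]
contact_force: [0.2, -0.5, 0.8]
grip_width: 0.081
```

```bash
python3 - <<'E'
from h import *
plan(RPt,M+.016*u+.11*n)
E
```

```text
t 10.25 N 14 dist 0.3822 ang 96.48
tool z [-0.115  0.    -0.993] force [ 0.2 -0.5  0.8] j [0.27 0.16 2.03 0.04 1.06 1.83]
[1.0, -0.0006, 0.0273, 0.0001, -0.031, 0.041, -0.109],
[1.0, -0.0036, 0.0271, 0.0008, -0.031, 0.041, -0.109],
[1.0, -0.0065, 0.0265, 0.0015, -0.031, 0.041, -0.109],
[1.0, -0.0094, 0.0255, 0.0019, -0.031, 0.041, -0.109],
[1.0, -0.0122, 0.0243, 0.0023, -0.031, 0.041, -0.109],
[1.0, -0.0149, 0.0227, 0.0025, -0.031, 0.041, -0.109],
[1.0, -0.0174, 0.0209, 0.0025, -0.031, 0.041, -0.109],
[1.0, -0.0196, 0.0188, 0.0024, -0.031, 0.041, -0.109],
[1.0, -0.0216, 0.0165, 0.0021, -0.031, 0.041, -0.109],
[1.0, -0.0234, 0.014, 0.0016, -0.031, 0.041, -0.109],
[1.0, -0.0248, 0.0113, 0.001, -0.031, 0.041, -0.109],
[1.0, -0.0259, 0.0085, 0.0003, -0.031, 0.041, -0.109],
[1.0, -0.0267, 0.0057, -0.0005, -0.031, 0.041, -0.109],
[1.0, -0.0271, 0.0028, -0.0015, -0.031, 0.041, -0.109],
```

Call:
{"method": "jog_arm", "body": {"moves": [[1,-0.0005,0.027,-0.001,-0.031,0.041,-0.109],[1,-0.0035,0.027,0,-0.031,0.041,-0.109],[1,-0.0065,0.0265,0,-0.031,0.041,-0.109],[1,-0.0095,0.0255,0,-0.031,0.041,-0.109],[1,-0.012,0.0245,0.001,-0.031,0.041,-0.109],[1,-0.015,0.0225,0.001,-0.031,0.041,-0.109],[1,-0.0175,0.021,0.001,-0.031,0.041,-0.109],[1,-0.0195,0.019,0.001,-0.031,0.041,-0.109],[1,-0.0215,0.0165,0.001,-0.031,0.041,-0.109],[1,-0.0235,0.014,0,-0.031,0.041,-0.109],[1,-0.025,0.0115,0,-0.031,0.041,-0.109],[1,-0.026,0.0085,0,-0.031,0.041,-0.109]]}}

```text
clock: 11.25
eef_pos: [0.4914, -0.1137, 0.231]
tcp_rot: [2.372, 1.606, 0.462]
contact_force: [0.7, -0.1, -0.2]
grip_width: 0.0013
```

```bash
python3 - <<'E'
from h import *
plan(RPt,M+.016*u+.09*n)
E
```

```text
t 11.25 N 4 dist 0.1008 ang 22.8
tool z [ 0.388 -0.02  -0.922] force [ 0.7 -0.1 -0.2] j [-0.33 -0.1   2.31  0.2   0.55 -0.1 ]
[1.0, -0.0225, 0.0077, 0.0083, -0.026, 0.031, -0.091],
[1.0, -0.0234, 0.0054, 0.0078, -0.026, 0.031, -0.091],
[1.0, -0.024, 0.003, 0.0072, -0.026, 0.031, -0.091],
[1.0, -0.0244, 0.0007, 0.0065, -0.026, 0.031, -0.091],
```

Call:
{"method": "jog_arm", "body": {"moves": [[1,-0.0225,0.0075,0.006,-0.026,0.031,-0.091],[1,-0.0235,0.0055,0.006,-0.026,0.031,-0.091],[1,-0.024,0.003,0.006,-0.026,0.031,-0.091],[1,-0.0245,0.0005,0.006,-0.026,0.031,-0.091],[1,0,0,0,0,0,0]]}}

```text
clock: 11.67
eef_pos: [0.4906, -0.1766, 0.2121]
tcp_rot: [2.105, 1.857, 0.559]
contact_force: [-1.0, 0.4, -0.5]
grip_width: 0.0007
```

```bash
python3 - <<'E'
from h import *
plan(RPt,M+.016*u+.045*n)
E
```

```text
t 11.67 N 2 dist 0.0683 ang 7.75
tool z [ 0.461  0.045 -0.886] force [-1.   0.4 -0.5] j [-0.53 -0.03  2.31  0.57  0.53 -0.85]
[1.0, -0.0175, 0.0046, 0.0289, -0.021, 0.019, -0.061],
[1.0, -0.0183, 0.0029, 0.0287, -0.021, 0.019, -0.061],
```

Call:
{"method": "jog_arm", "body": {"moves": [[1,-0.0175,0.0045,0.025,-0.021,0.019,-0.061],[1,-0.0185,0.003,0.024,-0.021,0.019,-0.061],[1,0,0,0,0,0,0]]}}

```text
clock: 11.92
eef_pos: [0.5135, -0.2054, 0.176]
tcp_rot: [1.981, 1.94, 0.601]
contact_force: [0.0, 0.9, -0.8]
grip_width: 0.0001
```

```bash
python3 - <<'E'
from h import *
plan(RPt,M+.016*u+.036*n)
E
```

```text
t 11.92 N 1 dist 0.0262 ang 1.52
tool z [ 0.494  0.074 -0.866] force [ 0.   0.9 -0.8] j [-0.58  0.1   2.27  0.79  0.49 -1.21]
[1.0, -0.0064, 0.0003, 0.0254, -0.006, 0.007, -0.025],
```

Call:
{"method": "jog_arm", "body": {"moves": [[1,-0.0065,0,0.022,-0.006,0.007,-0.025],[1,0,0,0,0,0,0]]}}

```text
clock: 12.08
eef_pos: [0.5242, -0.2101, 0.155]
tcp_rot: [1.958, 1.958, 0.607]
contact_force: [-1.9, 0.5, -0.7]
grip_width: 0.0002
```

```bash
python3 - <<'E'
from h import *
plan(RPt,M+.016*u-.0060*n)
p,d=robot.read_camera("wrist");cv2.imwrite("pics/w4.png",p)
E
```

```text
t 12.08 N 2 dist 0.0443 ang 0.34
tool z [ 0.497  0.081 -0.864] force [-1.9  0.5 -0.7] j [-0.58  0.16  2.26  0.86  0.46 -1.32]
[1.0, -0.0019, 0.0006, 0.0221, -0.001, 0.0, -0.003],
[1.0, -0.0019, 0.0006, 0.0221, -0.001, 0.0, -0.003],
```

View pics/w4.png

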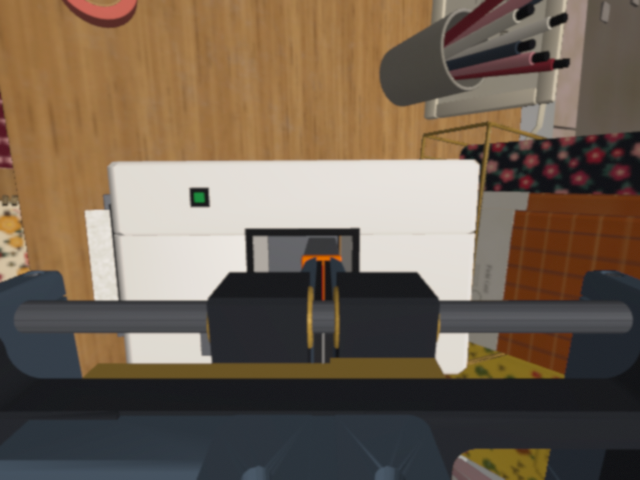

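The slot at (300,250) is empty on the cartridge side, and the fingers sit on the orange pad at (322,258). I'll push 44 mm in total, finishing in small steps.

Call:
{"method": "jog_arm", "body": {"moves": [[1,-0.001,0,0.009,0,0,0],[1,-0.001,0,0.009,0,0,0],[1,-0.001,0,0.009,0,0,0],[1,-0.001,0,0.006,0,0,0]]}}

```text
clock: 12.47
eef_pos: [0.5412, -0.2099, 0.1303]
tcp_rot: [1.964, 1.949, 0.608]
contact_force: [-7.6, -1.0, 4.3]
grip_width: 0.0007
```

```bash
python3 - <<'E'
from h import *
plan(RPt,M+.016*u-.0060*n)
E
```

```text
t 12.47 N 1 dist 0.0145 ang 0.73
tool z [ 0.499  0.077 -0.863] force [-7.6 -1.   4.3] j [-0.56  0.23  2.24  0.95  0.42 -1.39]
[1.0, -0.0016, -0.0012, 0.0143, -0.0, 0.003, -0.012],
```

Call:
{"method": "jog_arm", "body": {"moves": [[1,-0.0015,-0.001,0.007,0,0,-0.01],[1,0,0,0.004,0,0,0]]}}

```text
clock: 12.63
eef_pos: [0.5466, -0.2098, 0.1208]
tcp_rot: [1.954, 1.955, 0.606]
contact_force: [-5.6, -3.4, 4.4]
grip_width: 0.0003
```

```bash
python3 - <<'E'
from h import *
plan(RPt,M+.016*u-.0060*n)
E
```

```text
t 12.63 N 1 dist 0.0037 ang 0.31
tool z [ 0.5    0.077 -0.862] force [-5.6 -3.4  4.4] j [-0.55  0.26  2.23  0.99  0.4  -1.43]
[1.0, -0.0009, -0.0011, 0.0034, 0.001, 0.004, -0.004],
```

Call:
{"method": "jog_arm", "body": {"moves": [[1,0,-0.0005,0.002,0,0,0]]}}

```text
clock: 12.72
eef_pos: [0.5476, -0.2096, 0.1191]
tcp_rot: [1.955, 1.953, 0.605]
contact_force: [-4.5, -4.4, 4.1]
grip_width: 0.0003
```

Call:
{"method": "jog_arm", "body": {"moves": [[1,0,-0.0005,0.0015,0,0,0]]}}

```text
clock: 12.8
eef_pos: [0.5485, -0.2098, 0.1185]
tcp_rot: [1.954, 1.95, 0.604]
contact_force: [-26.3, -4.2, 34.1]
grip_width: 0.0004
```

That is the hard stop, at about 42 N on the fingertips. Now I'll release.

Call:
{"method": "jog_arm", "body": {"moves": [[1,0,0,-0.003,0,0,0],[1,0,0,-0.006,0,0,0],[1,0,0,-0.012,0,0,0],[1,0,0,-0.03,0,0,0],[1,0,0,-0.03,0,0,0],[1,0,0,-0.02,0,0,0],[1,0,0,0,0,0,0],[1,0,0,0,0,0,0]]}}

```text
clock: 13.47
eef_pos: [0.496, -0.2142, 0.2121]
tcp_rot: [1.961, 1.943, 0.603]
contact_force: [0.1, 0.4, 0.2]
grip_width: 0.0005
```

```bash
python3 - <<'E'
from h import *
plan(RPt,M+.016*u+.010*n)
for nm in("scene","top"):
    p,d=robot.read_camera(nm);m=robot.camera_model(nm);P=cloud(m,d)
    cv2.imwrite(f"pics/{nm}7.png",p)
    H,S,V=cv2.split(cv2.cvtColor(p,cv2.COLOR_BGR2HSV));roi=np.zeros((480,640),bool)
    if nm=="top": roi[265:320,390:440]=1
    else: roi[195:255,365:420]=1
    q=P[(H<22)&(S>150)&(V>150)&roi]
    if len(q): print(nm,len(q),q.mean(0).round(4),"proud",((q-M)@n).mean().round(4))
    print([(b["score"],b["extent"]) for b in robot.boxes_of(nm,"cartridge")[:2]])
E
```

```text
t 13.47 N 3 dist 0.092 ang 0.9
tool z [ 0.502  0.07  -0.862] force [0.1 0.4 0.2] j [-0.62  0.01  2.28  0.72  0.56 -1.18]
[1.0, -0.0009, -0.0011, 0.0306, 0.001, 0.003, -0.004],
[1.0, -0.001, -0.0011, 0.0306, 0.001, 0.003, -0.004],
[1.0, -0.0011, -0.0011, 0.0306, 0.001, 0.003, -0.004],
scene 98 [ 0.5422 -0.1991  0.1217] proud 0.0086
[(0.77, [326.6, 389.6, 36.1, 74.9]), (0.53, [390.6, 249.4, 131.0, 124.0])]
top 226 [ 0.5465 -0.2083  0.1224] proud 0.0069
[(0.8, [204.4, 316.9, 31.4, 16.2])]
```

View pics/scene7.png

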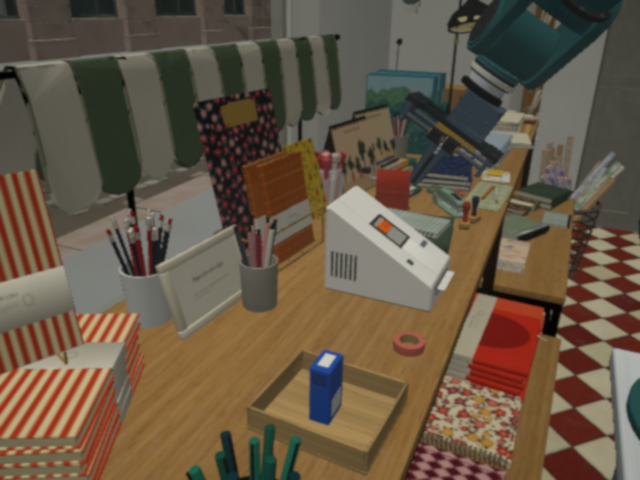

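The cartridge stands in the tray at (326,388) and the pad looks down, but the depth says 7–9 mm proud instead of 3. I'll measure again and then feel it.

```bash
python3 - <<'E'
from h import *
for nm in("top","scene"):
  for k in(0,1):
    if k==0:
        if nm=="scene":d=np.load("scene0.npy");p=cv2.imread("pics/scene0.png")
        else:d=np.load("top0.npy");p=cv2.imread("pics/top0.png")
    else: p,d=robot.read_camera(nm)
    P=cloud(robot.camera_model(nm),d)
    H,S,V=cv2.split(cv2.cvtColor(p,cv2.COLOR_BGR2HSV));roi=np.zeros((480,640),bool)
    if nm=="top": roi[265:320,390:440]=1
    else: roi[195:255,365:420]=1
    mk=(H<22)&(S>150)&(V>150)&roi;v,u_=np.nonzero(mk);h=(P[mk]-M)@n
    print(nm,k,u_.mean().round(1),v.mean().round(1),np.percentile(h,[5,25,50,75,95]).round(4))
print(robot.read_state()["clock"])
E
```

```text
top 0 413.4 288.4 [0.0009 0.0023 0.0032 0.0042 0.0057]
top 1 413.3 288.5 [0.0013 0.0027 0.0036 0.0045 0.0062]
scene 0 384.4 225.8 [0.0022 0.0032 0.0039 0.0046 0.0052]
scene 1 384.5 225.7 [0.0019 0.0031 0.0041 0.0046 0.0056]
13.7667
```

Call:
{"method": "jog_arm", "body": {"moves": [[1,-0.001,-0.001,0.03,0,0.003,-0.004],[1,-0.001,-0.001,0.03,0,0.003,-0.004],[1,-0.001,-0.001,0.022,0,0.003,-0.004],[1,0,0,0,0,0,0]]}}

```text
clock: 14.1
eef_pos: [0.5365, -0.2109, 0.1341]
tcp_rot: [1.95, 1.962, 0.607]
contact_force: [-0.1, 1.6, 0.2]
grip_width: 0.0006
```

```bash
python3 - <<'E'
from h import *
plan(RPt,M+.016*u+.003*n)
E
```

```text
t 14.1 N 1 dist 0.0111 ang 0.04
tool z [ 0.499  0.08  -0.863] force [-0.1  1.6  0.2] j [-0.57  0.22  2.24  0.94  0.43 -1.39]
[1.0, -0.0003, 0.001, 0.0111, -0.0, 0.0, 0.001],
```

Medians match the initial locked picture (3.6 and 4.1 mm against 3.2 and 3.9), so outlier pixels caused the earlier mean. The tip is already 14 mm above the surface with no force. Next is a gentle touch.

Call:
{"method": "jog_arm", "body": {"moves": [[1,0,0.001,0.008,0,0,0],[1,0,0,0.002,0,0,0]]}}

```text
clock: 14.27
eef_pos: [0.5423, -0.2097, 0.1243]
tcp_rot: [1.953, 1.964, 0.607]
contact_force: [-1.5, -3.0, 5.6]
grip_width: 0.0005
```

Call:
{"method": "jog_arm", "body": {"moves": [[1,0,0,0.0015,0,0,0]]}}

```text
clock: 14.35
eef_pos: [0.5431, -0.2097, 0.1232]
tcp_rot: [1.953, 1.964, 0.606]
contact_force: [-3.2, -1.8, 5.3]
grip_width: 0.0006
```

Call:
{"method": "jog_arm", "body": {"moves": [[1,0,0,0.001,0,0,0]]}}

```text
clock: 14.43
eef_pos: [0.5434, -0.2098, 0.1227]
tcp_rot: [1.953, 1.963, 0.606]
contact_force: [-5.2, -0.8, 3.9]
grip_width: 0.0007
```

Contact comes at about 3 mm proud with the 6 N spring, so it is locked. I'll retreat clear and do a final look.

Call:
{"method": "jog_arm", "body": {"moves": [[1,0,0,-0.005,0,0,0],[1,0,0,-0.03,0,0,0],[1,0,0,-0.035,0,0,0],[1,0,0,-0.035,0,0,0],[1,0,0,0,0,0,0],[1,0,0,0,0,0,0],[1,0,0,0,0,0,0],[1,0,0,0,0,0,0]]}}

```text
clock: 15.1
eef_pos: [0.4859, -0.2183, 0.2199]
tcp_rot: [1.956, 1.964, 0.601]
contact_force: [0.1, -0.4, -0.1]
grip_width: 0.0004
```

```bash
python3 - <<'E'
from h import *
p,d=robot.read_camera("top");cv2.imwrite("pics/top9.png",p)
P=cloud(robot.camera_model("top"),d)
H,S,V=cv2.split(cv2.cvtColor(p,cv2.COLOR_BGR2HSV));roi=np.zeros((480,640),bool);roi[265:320,390:440]=1
mk=(H<22)&(S>150)&(V>150)&roi;print(np.median((P[mk]-M)@n),mk.sum(),robot.read_state()["contact_force"])
E
```

```text
0.0035825446384997375 226 [ 0.27796588 -0.3422251  -0.45895136]
```

View pics/top9.png

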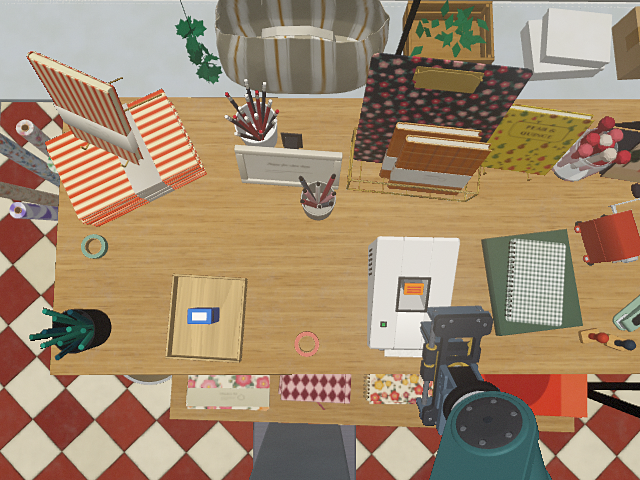

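The cartridge is in the tray at (202,316), the pad is down at (413,288) with the slot empty, and the cup at (318,198) hasn't moved. I'm handing in.

```bash
python3 -c "
from rig import robot
print(robot.hand_in())"
```

```text
the job is handed in; nothing more can be done
None
```

The job is done and handed in at about 15 s of the 59 s allowed. I pushed the locked carrier so it popped up, took out the cartridge and stood it upright in the middle of the tray. Then I pushed the empty carrier back down so it locked.

**Final checks:**
- **Carrier locked:** a light touch met the pad at about 3 mm proud against its spring (about 6 N). After backing off, the camera still put it at 3.6 mm.
- **Cartridge and cup:** the cartridge is upright in the tray and the grey cup hasn't moved.
- **Arm clear:** the arm is touching nothing.

**What went less well:**
- **First push too hard:** it hit the hard stop at about 103 N on the fingertips. That is under the 120 N wrist limit, but harder than I intended.
- **Second push:** I made it gently, and it peaked at about 42 N, again on the fingertips.
- **Disagreeing reading:** right after the second push, one averaged depth reading gave 7–9 mm. Later median readings and the touch agreed with locked, so I put it down to stray pixels.

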